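# Air the damp lint screen kept behind the soap dish

## Robot

A 7-joint arm with a two-finger parallel gripper is mounted at the origin on a cart in front of the work surface, level with it; the furniture and walls round the work are solid. World frame = base frame: x ahead of the robot, y to its left, z up, the work surface at z = 0. Lengths are in m, angles in rad, forces in N, time in s.
With the tool pointing down it reaches from about 0.4 to 0.875 m from the base axis. Payload 19.3 kg.
Tool frame: the origin (TCP) lies midway between the tips of the shut fingers; the grasp point (between the pads) lies 19 mm behind it; z points along the fingers, y is the direction in which the jaws open and shut (so a half turn about z gives the same grasp; the last joint's range is limited). The gripper opens to 85 mm and grips with 20 to 120 N. Pads are 22 mm wide; open, the fingers measure 114 mm over their backs; the gripper's body (76 mm by 85 mm) begins 54 mm behind the grasp point. The pads swing forward as they close: fully open they stand 13 mm farther back than shut.
Start: joints at [-1.321, 0.521, -0.036, 1.599, 0.021, 1.021, -0.113], TCP at [0.197, 0.593, 0.231] pointing down, gripper open.
Joint ranges: [-2.91, 2.91], [-0.3, 2.13], [-1.5, 1.42], [0.17, 2.43], [-1.26, 4.41], [0.16, 1.93], [-2.52, 2.52]. Speed limits (rad/s): [1.89, 1.89, 2.39, 2.39, 3.01, 3.01, 3.01].

## Interface

Orientations are given as a unit quaternion [w, x, y, z].
In Python, from workcell import bot gives the robot as it stands.
- The arm moves only by the tool move_arm, never from a script. Its argument "rows" is a list of rows, each an object with "xyz": the shift along the tool's x, y, z in cm, a list of three; "dr": the turn, a rotation vector about the tool's x, y, z in degrees, a list of three; "hand": the closure, from -1 (fully open) to 1 (shut). A call has 1 to 12 rows; each row shifts and turns the pose as measured when the row begins, along the tool's axes as they then stand; what a row does not reach is not made up. A row lasts 1/10 s, in which the tool goes at most 50 mm and 8.59 degrees, less where a joint would pass 70% of its speed; a pose out of reach is approached as far as the arm can. A call with a gripper value outside its range is refused whole. The fingers move at their own pace and stop on an object; the grip force is fixed at half the most. Time passes only in rows, so rows that do not move let the fingers close. It gives the time, the measured TCP pose, the force and the opening at its end, in the units of the state.
- bot.get_obs(): the state, without advancing time (a new reading comes with each control period).
- bot.capture(name): name is "scene" or "side" or "wrist"; returns (picture, depth): 400x640x3 uint8, blue, green, red; 400x640 float32, m along the optical axis (not along the pixel's ray), 0 where there is no reading.
- bot.camera_info(name): a dict with "camera_matrix" (3x3 intrinsics, pixels), "k1" (the pictures are not rectified: a ray, as slopes to the right and down, at radius r is drawn at 1 + k1 r^2 times it, then the intrinsics apply), "extrinsics" (4x4, takes a point from world to camera coordinates). Camera axes: x right, y down, z forward; pixel columns grow to the right and rows downward; lengths in m; the calibration is good to about 2 mm. A picture is of the moment at which its call begins: read the wrist's pose just before it. camera_info takes no time and is no camera call; for the wrist camera it gives the pose at the moment of the call.
- bot.hand_in(): hands the job in, once; it reports no verdict.
Trained networks look in the newest picture that a camera, given by its name, has taken for a name from the list of things; names that differ only in an ending like _2 or _b are one class to them, and where a whole thing is asked for, a point or a joint stands for the part that bears it (a point fixed in the world has none). Each returns a list of dicts, best first, with "confidence" (0 to 1); they miss things now and then, are a little off and sometimes report something else, mostly with a low value. They report only what shows in the picture. A call takes as long as a camera call. They do not tell look-alikes from the thing itself.
- bot.boxes_of(target, camera): "location" ([row, column] in pixels, amid what is visible of it).
- bot.trace(target, camera): "pixels" (400x640 bool, what is visible of it) and "location" ([row, column] in pixels, amid what is visible of it).
- bot.pinpoint(target, camera): "location" ([row, column] in pixels: a listed point, or the origin of a listed thing).
The state is a dict: "time_s": time; "joints": joint angles; "qvel": joint speeds; "tau": joint torques, N m; "position": TCP position; "ee_rot": TCP orientation; "force": force on the tool from outside, world axes, zero at the start; "ft_torque": the same for the moment, N m; "width": opening from 0.0 (shut) to 1.0 (fully open).
Only numpy, scipy, OpenCV 4.12 (cv2) and the standard library are available. Lean on these libraries where they do the work, as an engineer would, in place of code of your own. Each camera call takes 0.05 s, during which the arm holds its last target. There are 200 camera calls.

## Task

The green-framed dryer lint screen was put away damp in the wooden store, behind the soap dish. Slide the soap dish aside along the worktop (do not lift it, and do not let the screen bump it), draw the green screen out of its bay and stand it on edge, fully down and about centred, in a free slot of the airing rack; then slide the soap dish back to where it stood. Leave the grey screens and everything else as they are.

Things in the scene. Friction and masses are not known exactly. Their poses are not given: they have to be found in the camera images.
- soap_dish: White soap dish with a yellow bar fixed in it, loose, 88 (x) x 123 (y) x 33 mm high, oval corners, 0.2 kg; origin at the centre of its underside. It stands on the worktop on the robot's side of the store, its long side across all three bays, so that no screen can come out; another like it far off by the tap is not meant. Slides when pushed low at its end.
- store: Light wooden store, fixed, 100 (x) x 148 (y) x 98 mm high; origin at the centre of its underside, x from the open front (robot's side) to the closed back, y left. Roof underside at z = 88 mm, roof front edge at x = -54 mm. Three bays at y = -42, 0, +42 mm, with 14 mm grooves between ribs at floor and roof: a screen comes out only straight to the front (-x).
- screen_green: Damp lint screen: green frame, grey mesh, 130 (x) x 10 (y) x 72 mm (z), 0.09 kg; origin at the centre of its lower edge, z up, x as the store's. In one of the three bays, origin 24 mm in front of the store's and 8 mm up: its front 35 mm stick out beyond the roof, to be pinched by the two faces from above. Drawn 95 mm forward, it is clear of the store.
- screen_grey_a: Grey-framed lint screen of the same size and frame, standing in another bay of the store; stays there.
- screen_grey_b: Grey-framed lint screen of the same size and frame, standing in the remaining bay of the store; stays there.
- screen_drying: Grey-framed lint screen of the same size and frame, already standing in the rightmost slot (y = -36 mm) of the airing rack; stays there.
- airing_rack: Fixed rack: white tray 170 (x) x 136 (y) mm, rim 12 mm high; two cross rails at x = -40 and 40 mm, tops at z = 16 mm, carry the screens; on each a row of 5 round-topped pins, 9 mm thick, up to z = 53 mm. Between them 4 slots 15 mm wide along x, at y = -36 (taken), -12, 12, 36 mm. Origin at the centre of the underside, x away from the robot, y left.
- collar_brush: Purple collar brush, 30 x 85 x 23 mm, loose, lying on the rear half of the store's roof; stays there.
- balm_pot: Grey and blue pot of hand balm, 69 mm across and 41 mm high, loose, on the worktop left of the store; origin at the centre of its underside; stays there.
- stain_stick: Green and white stain stick, 28 mm across and 110 mm high, loose, standing right of the store; origin at the centre of its underside; stays there.
- soda_jar: Jar with a dark lid, 44 mm across and 105 mm high, loose, standing behind the airing rack; origin at the centre of its underside; stays there.
- free_slot (a point): Middle of one free slot of the airing rack (the one at y = 12 mm of the rack), at the height of the rail tops: where the origin of a screen standing there lies; axes as the rack's. The other free slots serve as well.
Mind the look-alikes: they are no part of the job. There is more than one size of the screen_green; the job needs the larger.

How it is judged:
On the way, in this order (a step that is already met when the one before it is completed fails the run):
1. the green screen has been drawn out of the front of the store (x of screen_green in the frame of store below -0.115 m), for 0.1 s.
2. the green screen stands on edge, fully down, in a slot of the airing rack (x of screen_green in the frame of airing_rack between -0.03 and 0.03 m and y of screen_green in the frame of airing_rack between -0.045 and 0.045 m and z of screen_green in the frame of airing_rack below 0.022 m and angle between screen_green's own z axis and vertical below 0.2 rad), for 0.2 s.
At the end, for the whole second after the job is handed in: Green screen on edge in a free slot of the airing rack: within 30 mm of the rack's middle along the slot, down on the rails (within 6 mm), upright within 0.2 rad, along the slot within 0.15 rad. Soap dish flat, within 30 mm of its start and 0.4 rad of square to the store. Both at rest (all of step 2 and z of screen_green in the frame of airing_rack above 0.01 m and angle between the x axis of screen_green and the x axis of airing_rack, either way round below 0.15 rad and linear speed of each of screen_green, soap_dish below 0.03 m/s and distance of soap_dish from where it was at the start of the episode below 0.03 m and angle between the x axis of soap_dish and the x axis of store, either way round below 0.4 rad and angle between soap_dish's own z axis and vertical below 0.1 rad); the robot touches nothing.
It fails at once if the soap dish is lifted (more than 15 mm) or tipped (more than 0.3 rad) (height (world z) of soap_dish above 0.015 m or angle between soap_dish's own z axis and vertical above 0.3 rad).
It fails at once if the green screen bumps the soap dish (more than 3 N) (contact force between screen_green and soap_dish above 3 N).
It fails at once if the green screen is dropped flat or turned over (more than 1 rad from upright) (angle between screen_green's own z axis and vertical above 1 rad).
It fails at once if a grey screen is moved more than 25 mm (distance of any of screen_grey_a, screen_grey_b, screen_drying from where it was at the start of the episode above 0.025 m).
It fails at once if the collar brush, balm pot, stain stick or jar is moved more than 30 mm (distance of any of collar_brush, balm_pot, stain_stick, soda_jar from where it was at the start of the episode above 0.03 m).
It also fails if it takes over 58 s, if anything falls off the work surface, if the arm or the gripper's body presses on something with over 40 N, if the wrist force passes 120 N, or if a joint passes its speed limit or range.

## Working session

There is one attempt and no reset: what is moved stays moved. The work goes in short steps, Python scripts to look and compute and a tool call to move; the robot and the scene stay as the last step left them, time stands still between calls to the robot, and variables do not carry over. Pictures are saved under pics/ and viewed, about 8 in all and at most 12, crops included, and the job is handed in when it is done.

Besides the shell and the picture viewer there is one more tool, called after "Call:" by a JSON object that holds its "method" and its "body". move_arm: Moves the arm, as the interface text tells. Its arguments: {"type":"object","properties":{"rows":{"type":"array","items":{"type":"object","properties":{"xyz":{"type":"array","items":{"type":"number"}},"dr":{"type":"array","items":{"type":"number"}},"hand":{"type":"number"}}}}},"required":["rows"]}

```bash
ls; mkdir -p pics; cat > h.py <<'E'
import numpy as np, cv2
from workcell import bot
from scipy.spatial.transform import Rotation as R
def ray(cam,r,c,info=None):
    i=info or bot.camera_info(cam); K=np.array(i["camera_matrix"]);k1=i["k1"]
    d=np.array([(c-K[0,2])/K[0,0],(r-K[1,2])/K[1,1]]);u=d.copy()
    for _ in range(20): u=d/(1+k1*(u@u))
    return np.array([u[0],u[1],1.]),np.array(i["extrinsics"])
def at_depth(cam,r,c,z,info=None):
    v,E=ray(cam,r,c,info); return E[:3,:3].T@(v*z-E[:3,3])
def at_z(cam,r,c,z,info=None):
    v,E=ray(cam,r,c,info); o=-E[:3,:3].T@E[:3,3]; d=E[:3,:3].T@v
    return o+d*(z-o[2])/d[2]
def cloud(cam,depth,info=None):
    i=info or bot.camera_info(cam); K=np.array(i["camera_matrix"]);E=np.array(i["extrinsics"])
    rr,cc=np.mgrid[:400,:640]; d=np.stack([(cc-K[0,2])/K[0,0],(rr-K[1,2])/K[1,1]],-1);u=d.copy()
    for _ in range(20): u=d/(1+i["k1"]*(u**2).sum(-1,keepdims=True))
    P=np.concatenate([u,np.ones((400,640,1))],-1)*depth[...,None]
    return (P-E[:3,3])@E[:3,:3]
E
python3 - <<'E'
from h import *
o=bot.get_obs(); print(o["position"],o["ee_rot"],o["time_s"],o["width"])
ims=[]
for cam in("scene","side"):
    p,d=bot.capture(cam); np.save(cam+"_d.npy",d); np.save(cam+"_p.npy",p)
    cv2.imwrite(f"pics/{cam}0.png",p)
    W=cloud(cam,d)
    for t in ["soap_dish","store","screen_green","airing_rack","free_slot","screen_drying","stain_stick","balm_pot","soda_jar"]:
        for m in (bot.pinpoint(t,cam)[:3]):
            r,c=m["location"]; q=W[int(min(max(r,0),399)),int(min(max(c,0),639))]
            z=0.024 if t=="free_slot" else (0.008 if t=="screen_green" else 0.)
            print(cam,t,np.round(m["location"]),round(m["confidence"],2),"at z:",np.round(at_z(cam,r,c,0.016 if t=="free_slot" else z),3))
print(bot.get_obs()["time_s"])
E
```

```text
pics
[0.19643208 0.59296175 0.23071426] [-3.72349784e-05  1.59213016e-01  9.87244082e-01 -5.80102540e-04] 0.0 1.0006541336361492
scene soap_dish [250. 387.] 0.86 at z: [ 0.476 -0.002  0.   ]
scene soap_dish [213. 281.] 0.49 at z: [ 0.687 -0.172  0.   ]
scene store [266. 317.] 0.66 at z: [ 0.64  -0.008  0.   ]
scene store [240. 307.] 0.58 at z: [ 0.645 -0.077  0.   ]
scene store [158. 327.] 0.3 at z: [ 0.528 -0.315  0.   ]
scene screen_green [206. 329.] 0.65 at z: [ 0.569 -0.151  0.008]
scene free_slot [157. 327.] 0.77 at z: [ 0.53  -0.302  0.016]
scene screen_drying [145. 328.] 0.87 at z: [ 0.512 -0.361  0.   ]
scene stain_stick [214. 281.] 0.76 at z: [ 0.686 -0.169  0.   ]
scene balm_pot [337. 317.] 0.65 at z: [0.681 0.144 0.   ]
scene balm_pot [159. 326.] 0.55 at z: [ 0.529 -0.312  0.   ]
scene balm_pot [266. 320.] 0.16 at z: [ 0.634 -0.007 -0.   ]
scene soda_jar [193. 277.] 0.88 at z: [ 0.682 -0.232  0.   ]
side soap_dish [271. 327.] 0.71 at z: [ 0.48  -0.009  0.   ]
side store [246. 269.] 0.57 at z: [ 0.631 -0.001  0.   ]
side screen_green [214. 329.] 0.76 at z: [ 0.561 -0.157  0.008]
side screen_green [234. 288.] 0.61 at z: [ 0.61  -0.051  0.008]
side screen_green [185. 369.] 0.52 at z: [ 0.523 -0.308  0.008]
side airing_rack [186. 368.] 0.71 at z: [ 0.527 -0.313  0.   ]
side free_slot [185. 370.] 0.96 at z: [ 0.519 -0.302  0.016]
side screen_drying [231. 288.] 0.75 at z: [ 0.62  -0.062  0.   ]
side screen_drying [174. 375.] 0.73 at z: [ 0.535 -0.371  0.   ]
side screen_drying [196. 293.] 0.58 at z: [ 0.682 -0.172  0.   ]
side stain_stick [174. 375.] 0.56 at z: [ 0.535 -0.372  0.   ]
side stain_stick [198. 292.] 0.53 at z: [ 0.68  -0.167  0.   ]
side stain_stick [245. 274.] 0.34 at z: [ 0.624 -0.01   0.   ]
side balm_pot [280. 209.] 0.98 at z: [0.684 0.141 0.   ]
side soda_jar [183. 301.] 0.7 at z: [ 0.694 -0.23   0.   ]
1.0
```

View pics/scene0.png

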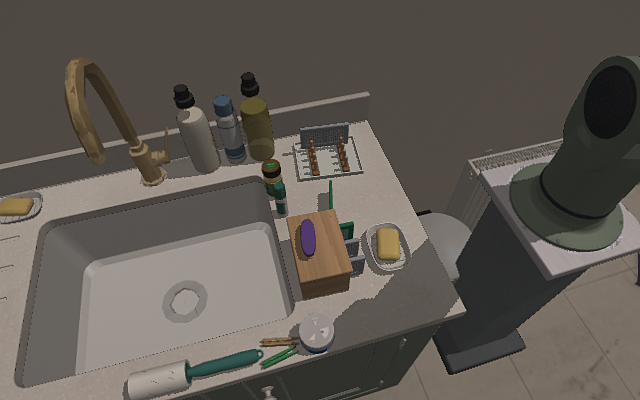

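View pics/side0.png

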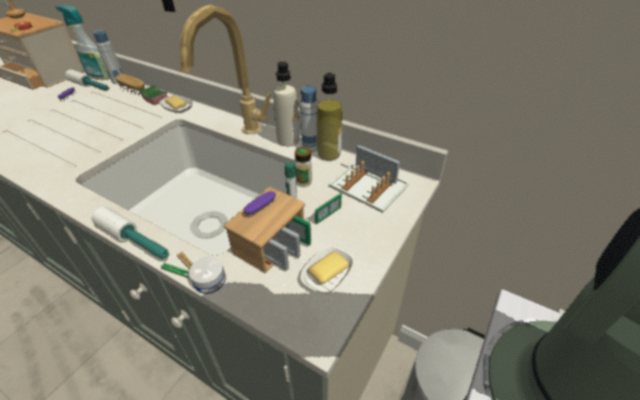

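Candidates for the green screen (scene picture, col,row): large green in the store's right bay (347,230), and a loose green-framed screen on the worktop (330,195), which looks smaller. Soap dish: (387,247) in front of the store, and another by the tap (15,207). I'll take the one in the store and the dish in front. Next I fit the geometry and check it with a crop.

```bash
python3 - <<'E'
from h import *
p=np.load("scene_p.npy"); 
cv2.imwrite("pics/crop1.png",cv2.resize(p[110:310,270:430],None,fx=3.5,fy=2.9,interpolation=cv2.INTER_CUBIC))
for cam in("scene","side"):
    d=np.load(cam+"_d.npy");p=np.load(cam+"_p.npy").astype(int);W=cloud(cam,d);x,y,z=W[...,0],W[...,1],W[...,2];ok=d>0
    b,g,r=p[...,0],p[...,1],p[...,2]
    def rect(n,m):
        q=W[m&ok]
        if len(q)<5: print(cam,n,"few");return
        (cx,cy),(w,h),a=cv2.minAreaRect((q[:,:2]*1000).astype(np.float32)); print(cam,n,len(q),"c",round(cx),round(cy),"wh",round(w),round(h),"a",round(a,1),"z",np.round(np.percentile(q[:,2],[5,50,95])*1000))
    S=(abs(x-.63)<.12)&(abs(y)<.12)
    rect("roof",S&(z>.092)&(z<.104)&(x>.5))
    rect("dish",(abs(x-.478)<.075)&(abs(y+.005)<.09)&(z>.008)&(z<.05)&(x<.535))
    rect("bar",(abs(x-.478)<.075)&(abs(y+.005)<.09)&(r-b>70)&(x<.535)&(z<.06))
    G=(g-r>25)&(g-b>5)
    rect("green store",G&(abs(x-.57)<.1)&(abs(y+.045)<.045))
    rect("green loose",G&(abs(x-.57)<.1)&(abs(y+.155)<.06))
    rect("drying",(abs(x-.53)<.12)&(abs(y+.35)<.07)&(z>.06)&(z<.12))
    rect("rack",(abs(x-.53)<.12)&(abs(y+.33)<.09)&(z>.006)&(z<.1))
    # edge of worktop
    m=ok&(abs(z)<.006)&(x<.6)
    for yy in (-.3,-.1,0,.1,.15,.2): 
        k=m&(abs(y-yy)<.01); print(yy, round(float(np.percentile(x[k],1)),3) if k.sum() else None,end=' ')
    print()
    k=m&(abs(x-.48)<.01); print("y max at x=.48",np.percentile(y[k],99) if k.sum() else None)
E
```

```text
scene roof 2983 c 636 -9 wh 156 106 a 87.1 z [94. 96. 98.]
scene dish 1215 c 474 -4 wh 124 89 a 86.2 z [10. 24. 32.]
scene bar 512 c 472 -6 wh 74 43 a 71.3 z [25. 30. 33.]
scene green store 88 c 562 -47 wh 9 31 a 82.7 z [23. 76. 80.]
scene green loose 64 c 562 -159 wh 87 5 a 73.4 z [45. 47. 49.]
scene drying 438 c 525 -349 wh 14 130 a 83.0 z [62. 79. 87.]
scene rack 1731 c 527 -313 wh 139 171 a 83.5 z [ 8. 37. 85.]
-0.3 0.372 -0.1 0.091 0 0.134 0.1 -0.142 0.15 -0.101 0.2 None 
y max at x=.48 0.176778938861563
side roof 2132 c 636 -8 wh 154 107 a 87.3 z [95. 97. 99.]
side dish 1276 c 476 -3 wh 124 89 a 87.1 z [11. 25. 32.]
side bar 684 c 472 -10 wh 89 47 a 71.0 z [23. 30. 33.]
side green store 182 c 575 -53 wh 26 61 a 50.8 z [20. 71. 80.]
side green loose 215 c 602 -147 wh 122 78 a 13.2 z [ 5. 40. 49.]
side drying 426 c 526 -347 wh 12 129 a 82.6 z [62. 78. 87.]
side rack 1852 c 528 -311 wh 137 172 a 83.9 z [ 7. 34. 85.]
-0.3 0.372 -0.1 0.093 0 0.135 0.1 0.236 0.15 0.371 0.2 None 
y max at x=.48 0.17813016125880737
```

View pics/crop1.png

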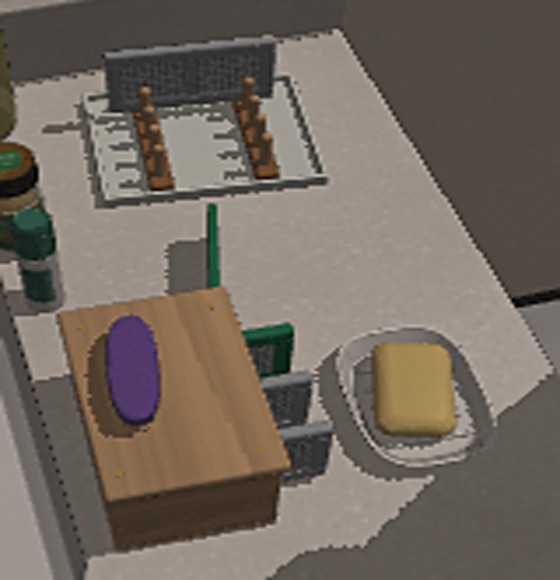

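The store holds the large green screen in its right bay (crop ≈285,350). The small loose one (crop 213,245; about 87 mm long, 49 mm high) is the look-alike. Store yaw is about -3° and rack yaw about -6.5°. I'll swing over to the right of the dish.

```bash
cat > plan.py <<'E'
from h import *
def plan(wps,yaw=None,step=4.8):
    """wps: list of world xyz (m); optional final tool yaw (deg, tool x = 180+yaw). prints rows (cm, deg)"""
    o=bot.get_obs(); p=np.array(o["position"]); q=o["ee_rot"]; Rm=R.from_quat([q[1],q[2],q[3],q[0]])
    x=Rm.apply([1,0,0]); cur=np.degrees(np.arctan2(-x[1],-x[0])); print("pos",p.round(4),"yaw",cur.round(2),"tilt z",Rm.apply([0,0,1]).round(3),"t",o["time_s"],"w",round(o["width"],3))
    dy=0 if yaw is None else yaw-cur
    for w in wps:
        w=np.array(w); n=max(1,int(np.ceil(np.linalg.norm(w-p)*100/step)))
        for i in range(n):
            turn=np.clip(-dy,-8,8); v=Rm.inv().apply((w-p)/n)*100
            print({"xyz":v.round(2).tolist(),"dr":[0,0,round(float(turn),1)]})
            Rm=Rm*R.from_euler('z',turn,degrees=True); dy+=turn
        p=w
E
python3 - <<'E'
from plan import *
plan([(.36,.43,.2),(.49,.15,.17),(.472,-.108,.12)],-3)
E
```

```text
pos [0.1965 0.5933 0.2313] yaw -18.33 tilt z [ 0.  0. -1.] t 1.0 w 0.998
{'xyz': [-4.13, -2.07, 0.63], 'dr': [0, 0, -8.0]}
{'xyz': [-3.8, -2.63, 0.63], 'dr': [0, 0, -7.3]}
{'xyz': [-3.44, -3.09, 0.63], 'dr': [0, 0, -0.0]}
{'xyz': [-3.44, -3.09, 0.63], 'dr': [0, 0, -0.0]}
{'xyz': [-3.44, -3.09, 0.63], 'dr': [0, 0, -0.0]}
{'xyz': [-2.06, -3.9, 0.43], 'dr': [0, 0, -0.0]}
{'xyz': [-2.06, -3.9, 0.43], 'dr': [0, 0, -0.0]}
{'xyz': [-2.06, -3.9, 0.43], 'dr': [0, 0, -0.0]}
{'xyz': [-2.06, -3.9, 0.43], 'dr': [0, 0, -0.0]}
{'xyz': [-2.06, -3.9, 0.43], 'dr': [0, 0, -0.0]}
{'xyz': [-2.06, -3.9, 0.43], 'dr': [0, 0, -0.0]}
{'xyz': [-2.06, -3.9, 0.43], 'dr': [0, 0, -0.0]}
{'xyz': [0.07, -4.31, 0.83], 'dr': [0, 0, -0.0]}
{'xyz': [0.07, -4.31, 0.83], 'dr': [0, 0, -0.0]}
{'xyz': [0.07, -4.31, 0.83], 'dr': [0, 0, -0.0]}
{'xyz': [0.07, -4.31, 0.83], 'dr': [0, 0, -0.0]}
{'xyz': [0.07, -4.31, 0.83], 'dr': [0, 0, -0.0]}
{'xyz': [0.07, -4.31, 0.83], 'dr': [0, 0, -0.0]}
```

Call:
{"method": "move_arm", "body": {"rows": [{"xyz": [-4.1,-2.1,0.6],"dr": [0,0,-8],"hand": 1},{"xyz": [-3.8,-2.6,0.6],"dr": [0,0,-7.3],"hand": 1},{"xyz": [-3.4,-3.1,0.6],"dr": [0,0,0],"hand": 1},{"xyz": [-3.4,-3.1,0.6],"dr": [0,0,0],"hand": 1},{"xyz": [-3.4,-3.1,0.6],"dr": [0,0,0],"hand": 1},{"xyz": [-2.1,-3.9,0.4],"dr": [0,0,0],"hand": 1},{"xyz": [-2.1,-3.9,0.4],"dr": [0,0,0],"hand": 1},{"xyz": [-2.1,-3.9,0.4],"dr": [0,0,0],"hand": 1},{"xyz": [-2.1,-3.9,0.4],"dr": [0,0,0],"hand": 1},{"xyz": [-2.1,-3.9,0.4],"dr": [0,0,0],"hand": 1},{"xyz": [-2.1,-3.9,0.4],"dr": [0,0,0],"hand": 1},{"xyz": [-2.1,-3.9,0.4],"dr": [0,0,0],"hand": 1}]}}

```text
time_s: 2.2
position: [0.5029, 0.1421, 0.1704]
ee_rot: [0.001, 0.016, 1.0, 0.003]
force: [-0.1, 0.0, 0.4]
width: -0.0
```

```bash
python3 - <<'E'
from plan import *
plan([(.472,-.108,.12)],-3)
E
```

```text
pos [0.5029 0.1421 0.1704] yaw -1.83 tilt z [ 0.002  0.005 -1.   ] t 2.2 w -0.0
{'xyz': [0.38, -4.19, 0.82], 'dr': [0, 0, 1.2]}
{'xyz': [0.3, -4.19, 0.82], 'dr': [0, 0, -0.0]}
{'xyz': [0.3, -4.19, 0.82], 'dr': [0, 0, -0.0]}
{'xyz': [0.3, -4.19, 0.82], 'dr': [0, 0, -0.0]}
{'xyz': [0.3, -4.19, 0.82], 'dr': [0, 0, -0.0]}
{'xyz': [0.3, -4.19, 0.82], 'dr': [0, 0, -0.0]}
```

Call:
{"method": "move_arm", "body": {"rows": [{"xyz": [0.4,-4.2,0.5],"dr": [0,0,1.2],"hand": 1},{"xyz": [0.3,-4.2,0.6],"dr": [0,0,0],"hand": 1},{"xyz": [0.3,-4.2,0.7],"dr": [0,0,0],"hand": 1},{"xyz": [0.3,-4.2,0.7],"dr": [0,0,0],"hand": 1},{"xyz": [0.3,-4.2,0.8],"dr": [0,0,0],"hand": 1},{"xyz": [0.3,-4.2,0.8],"dr": [0,0,0],"hand": 1},{"xyz": [0,0,0],"dr": [0,0,0],"hand": 1}]}}

```text
time_s: 2.9
position: [0.4712, -0.1241, 0.1268]
ee_rot: [0.003, 0.031, 1.0, 0.002]
force: [0.1, 1.0, 0.9]
width: 0.001
```

```bash
python3 - <<'E'
from plan import *
p,d=bot.capture("wrist"); cv2.imwrite("pics/w1.png",p)
i=bot.camera_info("wrist");W=cloud("wrist",d,i);x,y,z=W[...,0],W[...,1],W[...,2]
m=(d>0)&(z>.006)&(z<.045)&(x<.53)&(y>-.075)&(x>.4)
q=W[m];print(len(q),cv2.minAreaRect((q[:,:2]*1000).astype(np.float32)),q[:,:2].min(0),q[:,:2].max(0)) if len(q) else print("none")
plan([(.472,-.108,.012)],-3)
E
```

```text
9013 ((476.7974548339844, -2.3394393920898438), (123.4771728515625, 88.62857818603516), 85.88972473144531) [ 0.43144965 -0.06378234] [0.52099019 0.05955373]
pos [ 0.472  -0.1216  0.1272] yaw -3.41 tilt z [ 0.006  0.005 -1.   ] t 2.95 w 0.001
{'xyz': [0.05, 0.43, 3.84], 'dr': [0, 0, -0.4]}
{'xyz': [0.05, 0.43, 3.84], 'dr': [0, 0, -0.0]}
{'xyz': [0.05, 0.43, 3.84], 'dr': [0, 0, -0.0]}
```

View pics/w1.png

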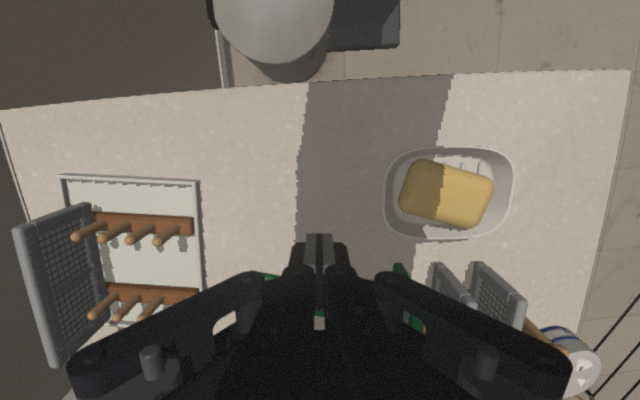

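The wrist picture shows the dish at (450,195), with its centre at about (0.4765, -0.0025) and yaw about -4°. The green screen in the store is at (405,300). I'll descend and push left.

Call:
{"method": "move_arm", "body": {"rows": [{"xyz": [0,0.3,3.9],"dr": [0,0,0],"hand": 1},{"xyz": [0,0.3,3.9],"dr": [0,0,0],"hand": 1},{"xyz": [0,0.3,3.4],"dr": [0,0,0],"hand": 1},{"xyz": [0,0,0],"dr": [0,0,0],"hand": 1}]}}

```text
time_s: 3.35
position: [0.4768, -0.1089, 0.014]
ee_rot: [0.006, 0.029, 1.0, 0.003]
force: [0.2, 0.3, 0.6]
width: 0.005
```

```bash
python3 - <<'E'
from plan import *
plan([(.472,-.085,.012),(.476,.004,.012)],-3,step=1)
E
```

```text
pos [ 0.4768 -0.1089  0.014 ] yaw -3.31 tilt z [ 0.013  0.006 -1.   ] t 3.35 w 0.005
{'xyz': [0.2, 0.78, 0.07], 'dr': [0, 0, -0.3]}
{'xyz': [0.2, 0.79, 0.07], 'dr': [0, 0, -0.0]}
{'xyz': [0.2, 0.79, 0.07], 'dr': [0, 0, -0.0]}
{'xyz': [0.01, 0.99, 0.01], 'dr': [0, 0, -0.0]}
{'xyz': [0.01, 0.99, 0.01], 'dr': [0, 0, -0.0]}
{'xyz': [0.01, 0.99, 0.01], 'dr': [0, 0, -0.0]}
{'xyz': [0.01, 0.99, 0.01], 'dr': [0, 0, -0.0]}
{'xyz': [0.01, 0.99, 0.01], 'dr': [0, 0, -0.0]}
{'xyz': [0.01, 0.99, 0.01], 'dr': [0, 0, -0.0]}
{'xyz': [0.01, 0.99, 0.01], 'dr': [0, 0, -0.0]}
{'xyz': [0.01, 0.99, 0.01], 'dr': [0, 0, -0.0]}
{'xyz': [0.01, 0.99, 0.01], 'dr': [0, 0, -0.0]}
```

Call:
{"method": "move_arm", "body": {"rows": [{"xyz": [0.25,0.9,0.1],"hand": 1,"dr": [0,0,0]},{"xyz": [0.2,0.9,0.1],"hand": 1,"dr": [0,0,0]},{"xyz": [0.1,0.9,0],"hand": 1,"dr": [0,0,0]},{"xyz": [0,1,0],"hand": 1,"dr": [0,0,0]},{"xyz": [0,1,0],"hand": 1,"dr": [0,0,0]},{"xyz": [0,1,0],"hand": 1,"dr": [0,0,0]},{"xyz": [0,1,0],"hand": 1,"dr": [0,0,0]},{"xyz": [0,1,0],"hand": 1,"dr": [0,0,0]},{"xyz": [0,1,0],"hand": 1,"dr": [0,0,0]}]}}

```text
time_s: 4.25
position: [0.4793, -0.0131, 0.0187]
ee_rot: [0.01, 0.028, 1.0, 0.003]
force: [-0.0, -1.2, -0.3]
width: -0.0
```

```bash
cat > dish.py <<'E'
from plan import *
def dish(cam,ylo=-.1,yhi=.19,xhi=.535):
    p,d=bot.capture(cam);i=bot.camera_info(cam);W=cloud(cam,d,i);x,y,z=W[...,0],W[...,1],W[...,2]
    m=(d>0)&(z>.006)&(z<.032)&(x<xhi)&(x>.41)&(y>ylo)&(y<yhi)
    b=p.astype(int)
    n,l,s,c=cv2.connectedComponentsWithStats(m.astype(np.uint8)); k=1+np.argmax(s[1:,4]); q=W[l==k]
    print(cam,"dish",len(q),np.round(cv2.minAreaRect((q[:,:2]*1000).astype(np.float32))[0]),np.round(cv2.minAreaRect((q[:,:2]*1000).astype(np.float32))[1]),cv2.minAreaRect((q[:,:2]*1000).astype(np.float32))[2],q[:,:2].min(0).round(3),q[:,:2].max(0).round(3))
    Y=(m|((z<.06)&(x<xhi)&(x>.41)&(y>ylo)&(y<yhi)))&(b[...,2]-b[...,0]>60)&(b[...,1]-b[...,0]>35)
    q=W[Y]; print(" bar",len(q),np.median(q[:,:2],0).round(3) if len(q) else None)
    return p
E
python3 - <<'E'
from dish import *
dish("side")
plan([])
E
```

```text
side dish 1463 [479.  51.] [133.  88.] 89.59928131103516 [ 0.435 -0.015] [0.523 0.118]
 bar 830 [0.474 0.059]
pos [ 0.4795 -0.0112  0.0186] yaw -3.13 tilt z [ 0.02   0.007 -1.   ] t 4.3 w 0.002
```

Call:
{"method": "move_arm", "body": {"rows": [{"xyz": [0.1,1,0.3],"hand": 1,"dr": [0.4,1.1,0]},{"xyz": [0.1,1,0.3],"hand": 1,"dr": [0,0,0]},{"xyz": [0,1,0],"hand": 1,"dr": [0,0,0]},{"xyz": [0,-0.2,0],"hand": 1,"dr": [0,0,0]},{"xyz": [0,-2,0],"hand": 1,"dr": [0,0,0]}]}}

```text
time_s: 4.8
position: [0.4783, 0.0006, 0.0124]
ee_rot: [0.001, 0.025, 1.0, 0.001]
force: [-0.3, -0.8, 0.2]
width: -0.004
```

```bash
cat >> plan.py <<'E'
_p=plan
def plan(wps,yaw=None,step=4.8):
    q=bot.get_obs()["ee_rot"]; Rm=R.from_quat([q[1],q[2],q[3],q[0]]); zt=Rm.apply([0,0,1])
    print("level dr", np.degrees(Rm.inv().apply(np.cross(zt,[0,0,-1]))).round(2)); _p(wps,yaw,step)
E
python3 - <<'E'
from dish import *
dish("side",ylo=-.02)
plan([(.47,-.03,.13),(.562,-.0465,.13)],-3)
E
```

```text
side dish 1483 [480.  90.] [ 88. 122.] 0.025146793574094772 [0.436 0.029] [0.524 0.152]
 bar 895 [0.475 0.092]
level dr [-0.03  0.08 -0.  ]
pos [ 0.4778 -0.0041  0.0124] yaw -3.14 tilt z [ 0.001 -0.001 -1.   ] t 4.85 w -0.004
{'xyz': [0.21, -0.88, -3.92], 'dr': [0, 0, -0.1]}
{'xyz': [0.21, -0.88, -3.92], 'dr': [0, 0, -0.0]}
{'xyz': [0.21, -0.88, -3.92], 'dr': [0, 0, -0.0]}
{'xyz': [-4.64, -0.58, 0.01], 'dr': [0, 0, -0.0]}
{'xyz': [-4.64, -0.58, 0.01], 'dr': [0, 0, -0.0]}
```

Call:
{"method": "move_arm", "body": {"rows": [{"xyz": [0.2,-0.9,-3.9],"hand": 0.3,"dr": [0,0,0]},{"xyz": [0.2,-0.9,-3.9],"hand": 0.3,"dr": [0,0,0]},{"xyz": [0.2,-0.9,-3.9],"hand": 0.3,"dr": [0,0,0]},{"xyz": [-4.6,-0.6,0],"hand": 0.3,"dr": [0,0,0]},{"xyz": [-4.6,-0.6,0],"hand": 0.3,"dr": [0,0,0]},{"xyz": [0,0,0],"hand": 0.3,"dr": [0,0,0]}]}}

```text
time_s: 5.45
position: [0.5618, -0.0542, 0.1355]
ee_rot: [0.002, 0.03, 1.0, -0.001]
force: [-0.6, 0.9, 0.1]
width: 0.351
```

```bash
python3 - <<'E'
from plan import *
plan([(.562,-.0465,.13)],-3)
p,d=bot.capture("wrist"); i=bot.camera_info("wrist");W=cloud("wrist",d,i);x,y,z=W[...,0],W[...,1],W[...,2];b=p.astype(int)
G=(d>0)&(b[...,1]-b[...,2]>25)&(b[...,1]-b[...,0]>5)&(abs(y+.047)<.03)&(abs(x-.565)<.06)&(z>.05)&(z<.1)
cv2.imwrite("pics/w2.png",p);q=W[G];print(G.sum())
if len(q): print(cv2.minAreaRect((q[:,:2]*1000).astype(np.float32)),q.min(0).round(4),q.max(0).round(4),np.median(q,0).round(4))
for n,yy in(("mid",-.005),("left",.037)):
    q=W[(d>0)&(abs(y-yy)<.015)&(abs(x-.555)<.02)&(z>.07)&(z<.085)];print(n,len(q),np.median(q,0).round(4) if len(q) else '',q.min(0).round(4) if len(q) else '')
E
```

```text
level dr [-0.07  0.2  -0.  ]
pos [ 0.5618 -0.0542  0.1355] yaw -3.4 tilt z [ 0.003 -0.001 -1.   ] t 5.45 w 0.351
{'xyz': [0.03, 0.77, 0.55], 'dr': [0, 0, -0.4]}
328
((564.7058715820312, -49.30340576171875), (7.3644118309021, 37.51524353027344), 86.7260513305664) [ 0.546  -0.054   0.0762] [ 0.5833 -0.0454  0.08  ] [ 0.5662 -0.0499  0.0781]
mid 587 [ 0.56   -0.0081  0.0775] [ 0.546  -0.0129  0.0701]
left 554 [0.5606 0.0331 0.0775] [0.5477 0.0295 0.0701]
```

View pics/w2.png

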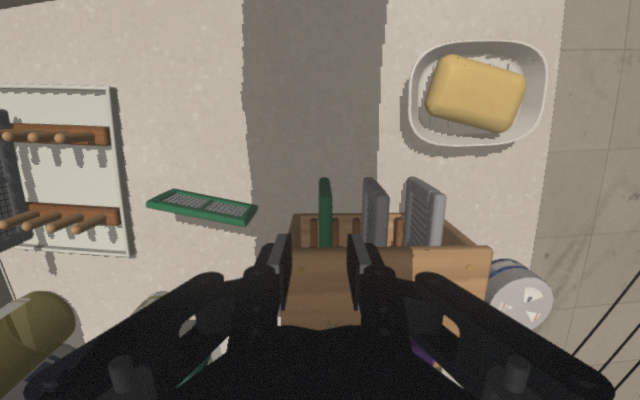

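The green screen's top is at picture (325,210), y ≈ -0.049 with its front at x = 0.546. The fingers straddle it and the dish is clear. I'll descend.

Call:
{"method": "move_arm", "body": {"rows": [{"xyz": [0,0.5,1],"hand": 0.3,"dr": [0,0.2,0]},{"xyz": [0,0,2],"hand": 0.3,"dr": [0,0,0]},{"xyz": [0,0,0],"hand": 0.3,"dr": [0,0,0]}]}}

```text
time_s: 5.8
position: [0.5566, -0.0485, 0.1022]
ee_rot: [-0.003, 0.03, 1.0, -0.0]
force: [0.5, 0.5, 0.2]
width: 0.351
```

```bash
python3 - <<'E'
from plan import *
plan([(.561,-.0492,.048)],-3.2)
E
```

```text
level dr [-0.06 -0.32  0.  ]
pos [ 0.5566 -0.0485  0.1022] yaw -3.45 tilt z [-0.006 -0.001 -1.   ] t 5.8 w 0.351
{'xyz': [-0.23, -0.02, 2.71], 'dr': [0, 0, -0.3]}
{'xyz': [-0.23, -0.02, 2.71], 'dr': [0, 0, -0.0]}
```

Call:
{"method": "move_arm", "body": {"rows": [{"xyz": [-0.3,0,1.4],"hand": 0.3,"dr": [0,-0.3,-0.2]},{"xyz": [-0.2,0,1.4],"hand": 0.3,"dr": [0,0,0]},{"xyz": [0,0,1.4],"hand": 0.3,"dr": [0,0,0]},{"xyz": [0,0,1.2],"hand": 0.3,"dr": [0,0,0]},{"xyz": [0,0,0],"hand": 0.3,"dr": [0,0,0]},{"xyz": [0,0,0],"hand": 1,"dr": [0,0,0]},{"xyz": [0,0,0],"hand": 1,"dr": [0,0,0]},{"xyz": [0,0,0],"hand": 1,"dr": [0,0,0]},{"xyz": [0,0,0],"hand": 1,"dr": [0,0,0]}]}}

```text
time_s: 6.7
position: [0.5597, -0.0479, 0.0459]
ee_rot: [-0.001, 0.028, 1.0, -0.0]
force: [0.3, -0.8, -0.9]
width: 0.108
```

```bash
python3 - <<'E'
from plan import *
g=np.array(bot.get_obs()["position"]); u=np.array([np.cos(np.radians(-3)),np.sin(np.radians(-3)),0])
plan([g-u*.11+[0,0,.002]],None,1.5)
E
```

```text
level dr [-0.05 -0.14 -0.  ]
pos [ 0.5597 -0.0479  0.0459] yaw -3.22 tilt z [-0.002 -0.001 -1.   ] t 6.7 w 0.108
{'xyz': [1.38, -0.01, -0.02], 'dr': [0, 0, 0.0]}
{'xyz': [1.38, -0.01, -0.02], 'dr': [0, 0, 0.0]}
{'xyz': [1.38, -0.01, -0.02], 'dr': [0, 0, 0.0]}
{'xyz': [1.38, -0.01, -0.02], 'dr': [0, 0, 0.0]}
{'xyz': [1.38, -0.01, -0.02], 'dr': [0, 0, 0.0]}
{'xyz': [1.38, -0.01, -0.02], 'dr': [0, 0, 0.0]}
{'xyz': [1.38, -0.01, -0.02], 'dr': [0, 0, 0.0]}
{'xyz': [1.38, -0.01, -0.02], 'dr': [0, 0, 0.0]}
```

Gripped (width 0.108, about 9–10 mm). I'll draw in two stages.

Call:
{"method": "move_arm", "body": {"rows": [{"xyz": [0.7,0,0],"hand": 1,"dr": [0,0,0]},{"xyz": [1.4,0,0],"hand": 1,"dr": [0,0,0]},{"xyz": [1.4,0,0],"hand": 1,"dr": [0,0,0]},{"xyz": [0,0,0],"hand": 1,"dr": [0,0,0]}]}}

```text
time_s: 7.1
position: [0.5227, -0.0458, 0.0467]
ee_rot: [-0.001, 0.028, 1.0, -0.0]
force: [-0.2, 0.5, -0.4]
width: 0.109
```

```bash
python3 - <<'E'
from plan import *
plan([(.446,-.042,.048)],-3,1.5); print(bot.get_obs()["force"])
E
```

```text
level dr [-0.04 -0.08 -0.  ]
pos [ 0.5227 -0.0458  0.0467] yaw -3.23 tilt z [-0.001 -0.001 -1.   ] t 7.1 w 0.109
{'xyz': [1.28, -0.01, -0.02], 'dr': [0, 0, -0.2]}
{'xyz': [1.28, -0.0, -0.02], 'dr': [0, 0, -0.0]}
{'xyz': [1.28, -0.0, -0.02], 'dr': [0, 0, -0.0]}
{'xyz': [1.28, -0.0, -0.02], 'dr': [0, 0, -0.0]}
{'xyz': [1.28, -0.0, -0.02], 'dr': [0, 0, -0.0]}
{'xyz': [1.28, -0.0, -0.02], 'dr': [0, 0, -0.0]}
[-0.20902445  0.47888589 -0.3818867 ]
```

Call:
{"method": "move_arm", "body": {"rows": [{"xyz": [1.4,0,0],"hand": 1,"dr": [0,0,0]},{"xyz": [1.4,0,0],"hand": 1,"dr": [0,0,0]},{"xyz": [1.4,0,0],"hand": 1,"dr": [0,0,0]},{"xyz": [1.4,0,0],"hand": 1,"dr": [0,0,0]},{"xyz": [1.4,0,0],"hand": 1,"dr": [0,0,0]},{"xyz": [0.6,0,0],"hand": 1,"dr": [0,0,0]},{"xyz": [0,0,0],"hand": 1,"dr": [0,0,0]},{"xyz": [0,0,0],"hand": 1,"dr": [0,0,0]}]}}

```text
time_s: 7.9
position: [0.448, -0.0414, 0.0483]
ee_rot: [0.002, 0.028, 1.0, -0.0]
force: [0.3, 0.2, 0.2]
width: 0.109
```

```bash
python3 - <<'E'
from plan import *
p,d=bot.capture("side"); W=cloud("side",d);x,y,z=W[...,0],W[...,1],W[...,2];b=p.astype(int)
G=(d>0)&(b[...,1]-b[...,2]>25)&(abs(y+.045)<.03)&(x<.62)&(z>.0)&(z<.12)
q=W[G];print(len(q),q.min(0).round(3),q.max(0).round(3))
# rack: pins and drying screen from wrist later
plan([(.446,-.042,.13),(.478,-.29,.15)],-6.5)
cv2.imwrite("pics/s2.png",cv2.resize(p[140:340,200:460],None,fx=3,fy=3))
E
```

```text
395 [ 0.435 -0.049  0.018] [ 0.561 -0.033  0.085]
level dr [-0.02  0.25 -0.  ]
pos [ 0.4481 -0.0414  0.0482] yaw -3.23 tilt z [ 0.004 -0.001 -1.   ] t 7.95 w 0.11
{'xyz': [0.09, -0.04, -4.09], 'dr': [0, 0, 3.3]}
{'xyz': [0.08, -0.04, -4.09], 'dr': [0, 0, -0.0]}
{'xyz': [-1.0, -4.05, -0.33], 'dr': [0, 0, -0.0]}
{'xyz': [-1.0, -4.05, -0.33], 'dr': [0, 0, -0.0]}
{'xyz': [-1.0, -4.05, -0.33], 'dr': [0, 0, -0.0]}
{'xyz': [-1.0, -4.05, -0.33], 'dr': [0, 0, -0.0]}
{'xyz': [-1.0, -4.05, -0.33], 'dr': [0, 0, -0.0]}
{'xyz': [-1.0, -4.05, -0.33], 'dr': [0, 0, -0.0]}
```

View pics/s2.png

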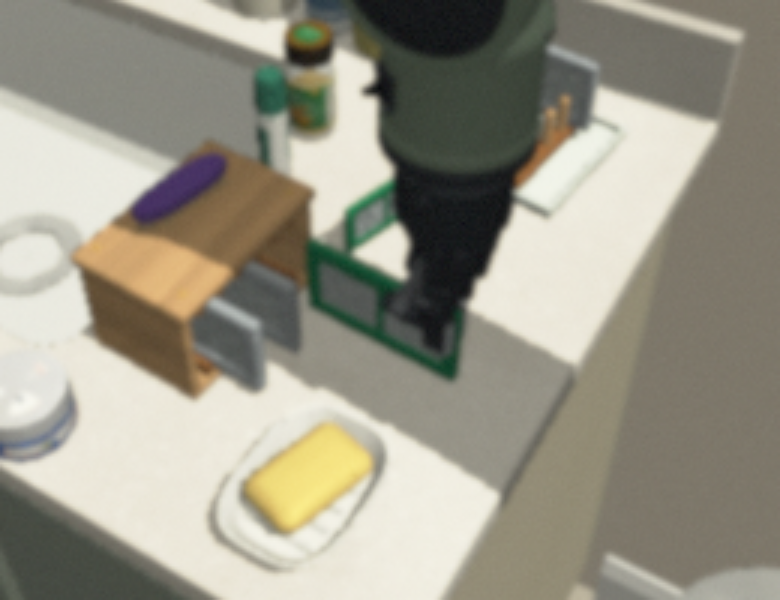

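The picture shows the green screen fully out of the store (crop 310–460, 245–375), level in the gripper, with the dish untouched. I'll lift and carry it to the rack.

Call:
{"method": "move_arm", "body": {"rows": [{"xyz": [0,0,-3.5],"hand": 1,"dr": [0,0.2,0]},{"xyz": [0,0,-3.5],"hand": 1,"dr": [0,0,1.6]},{"xyz": [0,0,-3.5],"hand": 1,"dr": [0,0,1.6]},{"xyz": [-0.7,-4,0],"hand": 1,"dr": [0,0,0]},{"xyz": [-1,-4,0],"hand": 1,"dr": [0,0,0]},{"xyz": [-1,-4,0],"hand": 1,"dr": [0,0,0]},{"xyz": [-1,-4,0],"hand": 1,"dr": [0,0,0]},{"xyz": [-1,-4,0],"hand": 1,"dr": [0,0,0]},{"xyz": [-1,-3.5,0],"hand": 1,"dr": [0,0,0]},{"xyz": [0,0,0],"hand": 1,"dr": [0,0,0]}]}}

```text
time_s: 8.95
position: [0.486, -0.2907, 0.1593]
ee_rot: [0.003, 0.054, 0.999, -0.001]
force: [0.5, -0.1, -0.8]
width: 0.107
```

```bash
python3 - <<'E'
from plan import *
plan([(.478,-.294,.15)],-6.5)
for cam in("wrist","scene","side"):
    p,d=bot.capture(cam);i=bot.camera_info(cam);W=cloud(cam,d,i);x,y,z=W[...,0],W[...,1],W[...,2];b=p.astype(int)
    if cam=="wrist": cv2.imwrite("pics/w3.png",p)
    for m in bot.pinpoint("free_slot",cam)[:2]: print(cam,m["confidence"],at_z(cam,*m["location"],.016,i).round(4))
    # pins: z .03-.056 brown
    P=(d>0)&(z>.048)&(z<.058)&(abs(y+.3)<.08)&(abs(x-.53)<.07)&(b[...,2]-b[...,0]>35)
    n,l,s,c=cv2.connectedComponentsWithStats(P.astype(np.uint8))
    for k in range(1,n):
        if s[k,4]>4: q=W[l==k]; print(cam,"pin",s[k,4],q.mean(0).round(4))
    D=(d>0)&(z>.075)&(z<.092)&(abs(y+.348)<.03)&(abs(x-.53)<.08)
    q=W[D]; print(cam,"dry",len(q),cv2.minAreaRect((q[:,:2]*1000).astype(np.float32)) if len(q)>5 else '')
E
```

```text
level dr [-0.11  0.37 -0.  ]
pos [ 0.486  -0.2907  0.1593] yaw -6.17 tilt z [ 0.006 -0.003 -1.   ] t 8.95 w 0.107
{'xyz': [0.76, -0.41, 0.92], 'dr': [0, 0, 0.3]}
wrist 0.96 [ 0.5294 -0.3035  0.016 ]
wrist pin 57 [ 0.4845 -0.3311  0.0503]
wrist pin 63 [ 0.4871 -0.3074  0.0504]
wrist pin 61 [ 0.4898 -0.2838  0.0504]
wrist pin 57 [ 0.4928 -0.2601  0.0506]
wrist dry 1338 ((504.5958557128906, -345.1001892089844), (10.651640892028809, 86.5926513671875), 83.54169464111328)
scene 0.68 [ 0.5292 -0.3053  0.016 ]
scene pin 5 [ 0.4836 -0.3311  0.0496]
scene pin 5 [ 0.5626 -0.3389  0.0509]
scene pin 5 [ 0.4871 -0.3078  0.0504]
scene pin 5 [ 0.5662 -0.3175  0.0503]
scene pin 6 [ 0.4902 -0.2841  0.0506]
scene pin 7 [ 0.4924 -0.2594  0.0505]
scene pin 5 [ 0.5717 -0.2696  0.0503]
scene dry 0 
side 0.75 [ 0.5281 -0.2881  0.016 ]
side pin 6 [ 0.5639 -0.3401  0.0498]
side pin 5 [ 0.5672 -0.3156  0.0501]
side pin 5 [ 0.4846 -0.3294  0.0505]
side pin 5 [ 0.5717 -0.2673  0.0508]
side pin 5 [ 0.4874 -0.3067  0.0504]
side pin 6 [ 0.4897 -0.2822  0.0505]
side pin 6 [ 0.4923 -0.2593  0.0506]
side dry 68 ((478.83160400390625, -341.47674560546875), (11.319169998168945, 33.99815368652344), 83.04197692871094)
```

View pics/w3.png

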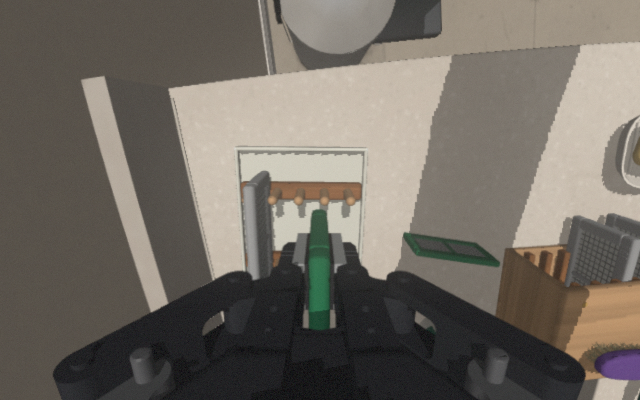

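The held screen (320,260) sits above the slots. The near-row pins show at row 200, columns 272, 298, 324 and 350. I'll measure the held screen in the same camera, next to the pins.

```bash
python3 - <<'E'
from plan import *
o=bot.get_obs();t=np.array(o["position"])
p,d=bot.capture("wrist");i=bot.camera_info("wrist");W=cloud("wrist",d,i);b=p.astype(int)
G=(d>0)&(b[...,1]-b[...,2]>25)&(np.abs(W[...,1]-t[1])<.02)&(W[...,2]>.15)
q=W[G]; print(len(q),q.min(0).round(4),q.max(0).round(4))
T=q[q[:,2]>np.percentile(q[:,2],50)-.004]
print(cv2.minAreaRect((T[:,:2]*1000).astype(np.float32)))
for a in np.arange(T[:,0].min(),T[:,0].max(),.006):
    k=T[(T[:,0]>=a)&(T[:,0]<a+.006)]
    if len(k)>5: print((a+.003).round(4),len(k),k[:,1].min().round(4),k[:,1].max().round(4),"z",np.median(k[:,2]).round(4))
plan([(.4775,-.2939,.159)],-6.7)
E
```

```text
1927 [ 0.4731 -0.2908  0.1504] [ 0.5097 -0.2786  0.1952]
((491.4556579589844, -284.4527282714844), (9.133855819702148, 36.470638275146484), 84.43498992919922)
0.4761 319 -0.2876 -0.2786 z 0.1922
0.4821 258 -0.2881 -0.2789 z 0.1929
0.4881 257 -0.2887 -0.2794 z 0.193
0.4941 244 -0.2893 -0.2801 z 0.1929
0.5001 244 -0.2901 -0.2806 z 0.1931
0.5061 207 -0.2908 -0.2815 z 0.1931
0.5121 10 -0.2889 -0.2821 z 0.1926
level dr [ 0.04  0.33 -0.  ]
pos [ 0.4863 -0.2843  0.1593] yaw -5.79 tilt z [ 0.006  0.    -1.   ] t 9.3 w 0.112
{'xyz': [0.78, -1.04, 0.03], 'dr': [0, 0, 0.9]}
```

Call:
{"method": "move_arm", "body": {"rows": [{"xyz": [0.8,-1.0,0],"hand": 1,"dr": [0,0.3,0.9]},{"xyz": [0,0,2.5],"hand": 1,"dr": [0,0,0]},{"xyz": [0,0,0],"hand": 1,"dr": [0,0,0]},{"xyz": [0,0,0],"hand": 1,"dr": [0,0,0]}]}}

```text
time_s: 9.7
position: [0.4763, -0.2939, 0.1353]
ee_rot: [0.0, 0.059, 0.998, -0.0]
force: [0.4, 0.5, -0.2]
width: 0.106
```

```bash
python3 - <<'E'
from plan import *
plan([(.4775,-.2939,.105)],-6.7)
E
```

```text
level dr [0.   0.04 0.  ]
pos [ 0.4763 -0.2939  0.1353] yaw -6.72 tilt z [ 0.001 -0.    -1.   ] t 9.7 w 0.106
{'xyz': [-0.11, 0.01, 3.03], 'dr': [0, 0, -0.0]}
```

Call:
{"method": "move_arm", "body": {"rows": [{"xyz": [0,0,2],"hand": 1,"dr": [0,0,0]},{"xyz": [0,0,1.5],"hand": 1,"dr": [0,0,0]},{"xyz": [0,0,0],"hand": 1,"dr": [0,0,0]},{"xyz": [0,0,0],"hand": 1,"dr": [0,0,0]}]}}

```text
time_s: 10.1
position: [0.4771, -0.2949, 0.1022]
ee_rot: [0.002, 0.059, 0.998, -0.001]
force: [0.9, -0.6, -1.0]
width: 0.111
```

```bash
python3 - <<'E'
from plan import *
plan([(.4775,-.2939,.055)],-6.7)
for cam in ("wrist","scene"):
    p,d=bot.capture(cam);i=bot.camera_info(cam);W=cloud(cam,d,i);x,y,z=W[...,0],W[...,1],W[...,2];b=p.astype(int)
    P=(d>0)&(z>.045)&(z<.058)&(abs(y+.3)<.08)&(abs(x-.53)<.07)&(b[...,2]-b[...,0]>35)
    n,l,s,c=cv2.connectedComponentsWithStats(P.astype(np.uint8))
    for k in range(1,n):
        if s[k,4]>4: q=W[l==k]; print(cam,"pin",s[k,4],q.mean(0).round(4))
    G=(d>0)&(b[...,1]-b[...,2]>25)&(abs(y+.3)<.03)&(z>.05)&(x<.62)&(x>.44)
    q=W[G];T=q[q[:,2]>.12];print(cam,len(T),cv2.minAreaRect((T[:,:2]*1000).astype(np.float32)) if len(T)>5 else '', q.min(0).round(3),q.max(0).round(3))
    if cam=="wrist": cv2.imwrite("pics/w4.png",p)
E
```

```text
level dr [-0.06  0.18 -0.  ]
pos [ 0.4771 -0.2949  0.1022] yaw -6.77 tilt z [ 0.003 -0.001 -1.   ] t 10.1 w 0.111
{'xyz': [-0.02, 0.11, 4.72], 'dr': [0, 0, -0.1]}
wrist pin 105 [ 0.4841 -0.3332  0.0498]
wrist pin 67 [ 0.4853 -0.3097  0.049 ]
wrist pin 52 [ 0.4878 -0.2856  0.049 ]
wrist pin 111 [ 0.4922 -0.2626  0.0499]
wrist pin 16 [ 0.5687 -0.2946  0.051 ]
wrist 1725 ((482.55126953125, -295.0816955566406), (9.078572273254395, 37.22026443481445), 83.6192626953125) [ 0.464 -0.301  0.073] [ 0.502 -0.289  0.138]
scene pin 7 [ 0.4898 -0.2839  0.05  ]
scene pin 6 [ 0.4923 -0.2598  0.0509]
scene pin 5 [ 0.5721 -0.2701  0.05  ]
scene 133 ((538.4744873046875, -298.8547668457031), (10.104513168334961, 105.24248504638672), 84.53179931640625) [ 0.464 -0.307  0.064] [ 0.591 -0.286  0.138]
```

View pics/w4.png

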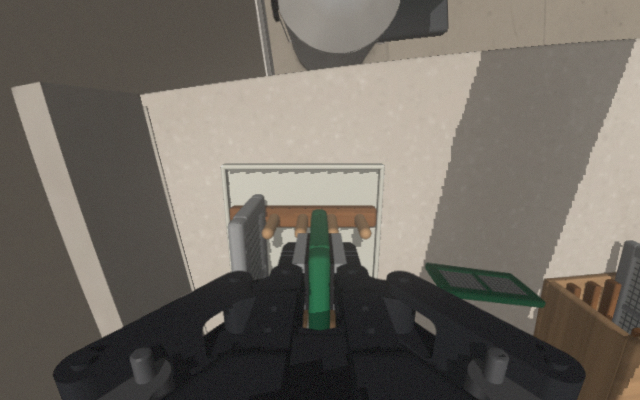

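The screen hangs between the middle pins. Both cameras put it about 2 mm left of the slot middle, so I'll shift 2 mm right while descending to just within the pins.

Call:
{"method": "move_arm", "body": {"rows": [{"xyz": [0,-0.2,0],"hand": 1,"dr": [0,0.2,0]},{"xyz": [0,0,0.8],"hand": 1,"dr": [0,0,0]},{"xyz": [0,0,0.8],"hand": 1,"dr": [0,0,0]},{"xyz": [0,0,0],"hand": 1,"dr": [0,0,0]}]}}

```text
time_s: 10.6
position: [0.4776, -0.2974, 0.0865]
ee_rot: [0.001, 0.059, 0.998, -0.001]
force: [-0.3, -0.2, -1.0]
width: 0.105
```

```bash
python3 - <<'E'
from plan import *
plan([(.4773,-.2968,.055)],-6.7); print(bot.get_obs()["force"])
E
```

```text
level dr [-0.11  0.1   0.  ]
pos [ 0.4776 -0.2974  0.0865] yaw -6.76 tilt z [ 0.002 -0.002 -1.   ] t 10.6 w 0.105
{'xyz': [0.04, 0.06, 3.15], 'dr': [0, 0, -0.1]}
[-0.29645312 -0.21353481 -0.98078455]
```

Bottom is at about 48 mm, inside the pins, with no contact force. I'll continue down slowly.

Call:
{"method": "move_arm", "body": {"rows": [{"xyz": [0,0,0.8],"hand": 1,"dr": [0,0,0]},{"xyz": [0,0,0.8],"hand": 1,"dr": [0,0,0]},{"xyz": [0,0,0],"hand": 1,"dr": [0,0,0]}]}}

```text
time_s: 10.9
position: [0.4774, -0.2972, 0.0686]
ee_rot: [0.0, 0.059, 0.998, -0.001]
force: [-0.2, 0.0, -0.5]
width: 0.111
```

```bash
python3 - <<'E'
from plan import *
plan([(.4776,-.2970,.054)],-6.7); print(bot.get_obs()["force"])
E
```

```text
level dr [-0.09  0.06  0.  ]
pos [ 0.4774 -0.2972  0.0686] yaw -6.75 tilt z [ 0.001 -0.002 -1.   ] t 10.9 w 0.111
{'xyz': [-0.01, 0.03, 1.46], 'dr': [0, 0, -0.1]}
[-0.23414855  0.02882766 -0.45658971]
```

Call:
{"method": "move_arm", "body": {"rows": [{"xyz": [0,0,0.7],"hand": 1,"dr": [0,0,0]},{"xyz": [0,0,0.5],"hand": 1,"dr": [0,0,0]},{"xyz": [0,0,0.2],"hand": 1,"dr": [0,0,0]},{"xyz": [0,0,0],"hand": 1,"dr": [0,0,0]}]}}

```text
time_s: 11.3
position: [0.4773, -0.2972, 0.053]
ee_rot: [0.0, 0.059, 0.998, -0.001]
force: [0.7, 0.0, -1.5]
width: 0.11
```

```bash
python3 - <<'E'
from plan import *
plan([]); print(bot.get_obs()["force"])
E
```

```text
level dr [-0.08  0.03 -0.  ]
pos [ 0.4773 -0.2972  0.053 ] yaw -6.75 tilt z [ 0.    -0.002 -1.   ] t 11.3 w 0.11
[ 0.66623914  0.02484957 -1.51473541]
```

Call:
{"method": "move_arm", "body": {"rows": [{"xyz": [0,0,0.15],"hand": 1,"dr": [0,0,0]},{"xyz": [0,0,0.1],"hand": 1,"dr": [0,0,0]},{"xyz": [0,0,0],"hand": 1,"dr": [0,0,0]}]}}

```text
time_s: 11.6
position: [0.4776, -0.2976, 0.0533]
ee_rot: [0.001, 0.059, 0.998, -0.001]
force: [0.3, -0.3, -1.5]
width: 0.11
```

```bash
python3 - <<'E'
from plan import *
plan([]); print(bot.get_obs()["force"])
p,d=bot.capture("side");W=cloud("side",d);x,y,z=W[...,0],W[...,1],W[...,2];b=p.astype(int)
G=(d>0)&(b[...,1]-b[...,2]>25)&(abs(y+.3)<.04)&(z>.0)&(x<.62)&(x>.44)
q=W[G];print(len(q),q.min(0).round(3),q.max(0).round(3))
E
```

```text
level dr [-0.1   0.11 -0.  ]
pos [ 0.4776 -0.2976  0.0533] yaw -6.78 tilt z [ 0.002 -0.002 -1.   ] t 11.6 w 0.11
[ 0.27506012 -0.33957327 -1.53314619]
244 [ 0.465 -0.309  0.024] [ 0.588 -0.287  0.094]
```

Commanded further down, it doesn't move, so it's on the rails (bottom about 15 mm). I'll release and rise.

Call:
{"method": "move_arm", "body": {"rows": [{"xyz": [0,0,0],"hand": 0.4,"dr": [0,0,0]},{"xyz": [0,0,0],"hand": 0.4,"dr": [0,0,0]},{"xyz": [0,0,0],"hand": 0.4,"dr": [0,0,0]},{"xyz": [0,0,-1.5],"hand": 0.4,"dr": [0,0,0]},{"xyz": [0,0,-3],"hand": 0.4,"dr": [0,0,0]},{"xyz": [0,0,-4],"hand": 0.4,"dr": [0,0,0]},{"xyz": [0,0,-2],"hand": 0.4,"dr": [0,0,0]},{"xyz": [0,0,0],"hand": 0.4,"dr": [0,0,0]}]}}

```text
time_s: 12.45
position: [0.4772, -0.2977, 0.1655]
ee_rot: [0.001, 0.059, 0.998, -0.001]
force: [1.5, 0.4, -0.2]
width: 0.302
```

```bash
python3 - <<'E'
from dish import *
dish("side",ylo=-.02)
p,d=bot.capture("wrist");i=bot.camera_info("wrist");W=cloud("wrist",d,i);x,y,z=W[...,0],W[...,1],W[...,2];b=p.astype(int)
G=(d>0)&(b[...,1]-b[...,2]>25)&(abs(y+.3)<.04)&(z>.05)&(z<.12)&(x<.62)&(x>.44)
q=W[G];T=q[q[:,2]>q[:,2].max()-.006];print(len(q),q.min(0).round(3),q.max(0).round(3),cv2.minAreaRect((T[:,:2]*1000).astype(np.float32)))
cv2.imwrite("pics/w5.png",p)
plan([(.47,.0,.155),(.482,.19,.11)],-2)
E
```

```text
side dish 1477 [480.  91.] [121.  88.] 89.1009750366211 [0.436 0.03 ] [0.524 0.152]
 bar 881 [0.475 0.092]
1362 [ 0.465 -0.314  0.071] [ 0.592 -0.291  0.087] ((528.7164916992188, -302.7906188964844), (8.871933937072754, 128.21279907226562), 82.97943878173828)
level dr [-0.06 -0.01  0.  ]
pos [ 0.4765 -0.2972  0.1631] yaw -6.8 tilt z [-0.    -0.001 -1.   ] t 12.55 w 0.299
{'xyz': [0.59, 4.2, 0.11], 'dr': [0, 0, -4.8]}
{'xyz': [0.24, 4.24, 0.11], 'dr': [0, 0, -0.0]}
{'xyz': [0.24, 4.24, 0.11], 'dr': [0, 0, -0.0]}
{'xyz': [0.24, 4.24, 0.11], 'dr': [0, 0, -0.0]}
{'xyz': [0.24, 4.24, 0.11], 'dr': [0, 0, -0.0]}
{'xyz': [0.24, 4.24, 0.11], 'dr': [0, 0, -0.0]}
{'xyz': [0.24, 4.24, 0.11], 'dr': [0, 0, -0.0]}
{'xyz': [-0.11, 3.81, 0.9], 'dr': [0, 0, -0.0]}
{'xyz': [-0.11, 3.81, 0.9], 'dr': [0, 0, -0.0]}
{'xyz': [-0.11, 3.81, 0.9], 'dr': [0, 0, -0.0]}
{'xyz': [-0.11, 3.81, 0.9], 'dr': [0, 0, -0.0]}
{'xyz': [-0.11, 3.81, 0.9], 'dr': [0, 0, -0.0]}
```

View pics/w5.png

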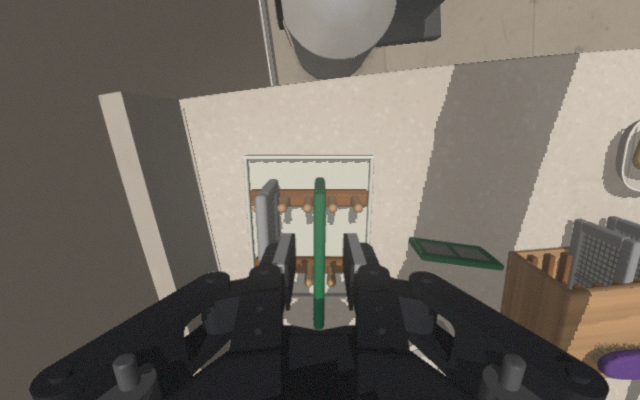

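The screen stands down in the slot: top at 87 mm, centre (0.529, -0.303), picture (320,250). Now the dish's far (left) end.

Call:
{"method": "move_arm", "body": {"rows": [{"xyz": [0.6,4.3,0],"hand": 1,"dr": [0,0,-4.0]},{"xyz": [0.2,4.3,0],"hand": 1,"dr": [0,0,0]},{"xyz": [0.2,4.3,0],"hand": 1,"dr": [0,0,0]},{"xyz": [0.2,4.3,0],"hand": 1,"dr": [0,0,0]},{"xyz": [0.2,4.3,0],"hand": 1,"dr": [0,0,0]},{"xyz": [0.2,4.3,0],"hand": 1,"dr": [0,0,0]},{"xyz": [-0.2,4.3,0],"hand": 1,"dr": [0,0,0]},{"xyz": [-0.2,4.3,0],"hand": 1,"dr": [0,0,0]},{"xyz": [-0.2,4.3,0],"hand": 1,"dr": [0,0,0]},{"xyz": [-0.2,4.3,0],"hand": 1,"dr": [0,0,0]},{"xyz": [-0.2,4.3,0],"hand": 1,"dr": [0,0,0]},{"xyz": [0,0,0],"hand": 1,"dr": [0,0,0]}]}}

```text
time_s: 13.75
position: [0.4891, 0.1931, 0.1516]
ee_rot: [-0.009, 0.025, 1.0, -0.002]
force: [0.3, -0.8, -0.1]
width: -0.002
```

```bash
python3 - <<'E'
from plan import *
plan([(.482,.19,.11),(.482,.188,.012)],-3)
E
```

```text
level dr [-0.24 -0.98 -0.  ]
pos [0.4891 0.1931 0.1516] yaw -2.82 tilt z [-0.017 -0.003 -1.   ] t 13.75 w -0.002
{'xyz': [0.62, -0.32, 4.17], 'dr': [0, 0, 0.2]}
{'xyz': [-0.06, -0.05, 3.27], 'dr': [0, 0, -0.0]}
{'xyz': [-0.06, -0.05, 3.27], 'dr': [0, 0, -0.0]}
{'xyz': [-0.06, -0.05, 3.27], 'dr': [0, 0, -0.0]}
```

Call:
{"method": "move_arm", "body": {"rows": [{"xyz": [0.5,0,4.1],"hand": 1,"dr": [-0.2,-1.0,0]},{"xyz": [0,0,3.3],"hand": 1,"dr": [0,0,0]},{"xyz": [0,0,3.3],"hand": 1,"dr": [0,0,0]},{"xyz": [0,0,3.0],"hand": 1,"dr": [0,0,0]},{"xyz": [0,0,0],"hand": 1,"dr": [0,0,0]}]}}

```text
time_s: 14.25
position: [0.4805, 0.1936, 0.007]
ee_rot: [-0.002, 0.023, 1.0, -0.001]
force: [-0.0, -0.5, 0.9]
width: -0.001
```

```bash
python3 - <<'E'
from plan import *
plan([(.481,.17,.012),(.476,.072,.012)],-3,1)
E
```

```text
level dr [-0.15 -0.18  0.  ]
pos [0.4805 0.1936 0.007 ] yaw -2.61 tilt z [-0.003 -0.002 -1.   ] t 14.25 w -0.001
{'xyz': [-0.05, -0.78, -0.17], 'dr': [0, 0, 0.4]}
{'xyz': [-0.06, -0.78, -0.17], 'dr': [0, 0, -0.0]}
{'xyz': [-0.06, -0.78, -0.17], 'dr': [0, 0, -0.0]}
{'xyz': [-0.0, -0.98, 0.0], 'dr': [0, 0, -0.0]}
{'xyz': [-0.0, -0.98, 0.0], 'dr': [0, 0, -0.0]}
{'xyz': [-0.0, -0.98, 0.0], 'dr': [0, 0, -0.0]}
{'xyz': [-0.0, -0.98, 0.0], 'dr': [0, 0, -0.0]}
{'xyz': [-0.0, -0.98, 0.0], 'dr': [0, 0, -0.0]}
{'xyz': [-0.0, -0.98, 0.0], 'dr': [0, 0, -0.0]}
{'xyz': [-0.0, -0.98, 0.0], 'dr': [0, 0, -0.0]}
{'xyz': [-0.0, -0.98, 0.0], 'dr': [0, 0, -0.0]}
{'xyz': [-0.0, -0.98, 0.0], 'dr': [0, 0, -0.0]}
{'xyz': [-0.0, -0.98, 0.0], 'dr': [0, 0, -0.0]}
```

Call:
{"method": "move_arm", "body": {"rows": [{"xyz": [0,-0.8,-0.3],"hand": 1,"dr": [0,0,0.4]},{"xyz": [0,-0.8,-0.2],"hand": 1,"dr": [0,0,0]},{"xyz": [0,-0.8,0],"hand": 1,"dr": [0,0,0]},{"xyz": [0,-1,0],"hand": 1,"dr": [0,0,0]},{"xyz": [0,-1,0],"hand": 1,"dr": [0,0,0]},{"xyz": [0,-1,0],"hand": 1,"dr": [0,0,0]},{"xyz": [0,-1,0],"hand": 1,"dr": [0,0,0]},{"xyz": [0,-1,0],"hand": 1,"dr": [0,0,0]},{"xyz": [0,0,0],"hand": 1,"dr": [0,0,0]}]}}

```text
time_s: 15.15
position: [0.4779, 0.1115, 0.0173]
ee_rot: [0.001, 0.028, 1.0, -0.001]
force: [-0.7, 0.2, -0.4]
width: -0.002
```

```bash
python3 - <<'E'
from dish import *
plan([(.476,.07,.012)],-3,1)
dish("side",ylo=-.1)
E
```

```text
level dr [-0.08  0.06  0.  ]
pos [0.4779 0.1115 0.0173] yaw -3.21 tilt z [ 0.001 -0.002 -1.   ] t 15.15 w -0.002
{'xyz': [-0.01, -0.83, 0.11], 'dr': [0, 0, -0.2]}
{'xyz': [-0.0, -0.83, 0.11], 'dr': [0, 0, -0.0]}
{'xyz': [-0.0, -0.83, 0.11], 'dr': [0, 0, -0.0]}
{'xyz': [-0.0, -0.83, 0.11], 'dr': [0, 0, -0.0]}
{'xyz': [-0.0, -0.83, 0.11], 'dr': [0, 0, -0.0]}
side dish 861 [462.  51.] [ 69. 144.] 12.844817161560059 [ 0.434 -0.016] [0.51  0.128]
 bar 506 [0.467 0.041]
```

Call:
{"method": "move_arm", "body": {"rows": [{"xyz": [0,-0.8,0.2],"hand": 1,"dr": [0,0,0]},{"xyz": [0,-0.8,0.1],"hand": 1,"dr": [0,0,0]},{"xyz": [0,-0.8,0],"hand": 1,"dr": [0,0,0]},{"xyz": [0,-0.8,0],"hand": 1,"dr": [0,0,0]},{"xyz": [0,-0.8,0],"hand": 1,"dr": [0,0,0]},{"xyz": [0,0,0],"hand": 1,"dr": [0,0,0]},{"xyz": [0,2,0],"hand": 1,"dr": [0,0,0]},{"xyz": [0,2,-2],"hand": 1,"dr": [0,0,0]},{"xyz": [0,1,-4.5],"hand": 1,"dr": [0,0,0]},{"xyz": [0,1,-4.5],"hand": 1,"dr": [0,0,0]},{"xyz": [0,2,-3],"hand": 1,"dr": [0,0,0]},{"xyz": [0,0,0],"hand": 1,"dr": [0,0,0]}]}}

```text
time_s: 16.4
position: [0.479, 0.1513, 0.1581]
ee_rot: [-0.001, 0.029, 1.0, -0.001]
force: [0.7, 0.9, -0.6]
width: -0.004
```

```bash
python3 - <<'E'
from dish import *
plan([])
cv2.imwrite("pics/s5.png",cv2.resize(dish("side")[140:340,200:460],None,fx=3,fy=3)); dish("wrist");dish("scene")
E
```

```text
level dr [-0.12 -0.16 -0.  ]
pos [0.479  0.1513 0.1581] yaw -3.27 tilt z [-0.003 -0.002 -1.   ] t 16.4 w -0.004
side dish 1298 [475.   5.] [122.  89.] 88.45641326904297 [ 0.431 -0.057] [0.52  0.066]
 bar 637 [0.471 0.007]
wrist dish 6691 [474.   2.] [123.  88.] 87.99361419677734 [ 0.43 -0.06] [0.519 0.063]
 bar 0 None
scene dish 1221 [474.   4.] [124.  89.] 86.18563842773438 [ 0.429 -0.059] [0.519 0.066]
 bar 0 None
```

View pics/s5.png

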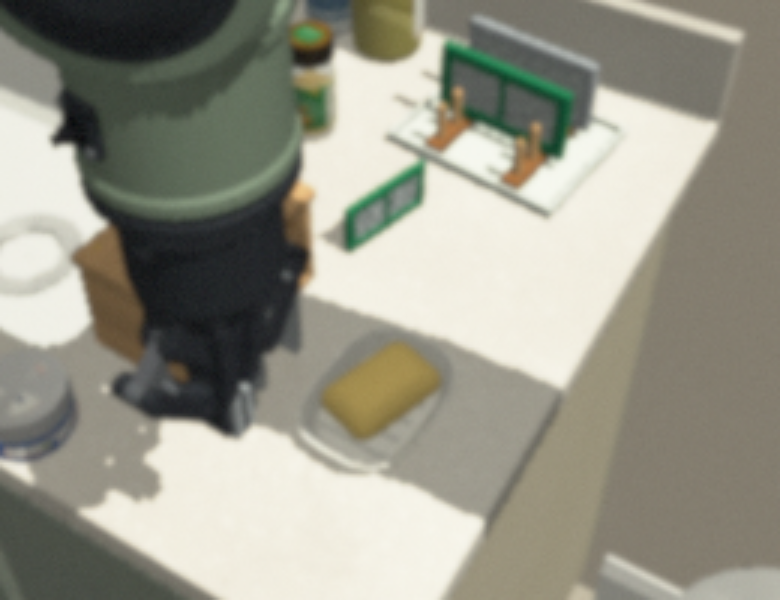

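The dish is at about (0.474, 0.004), roughly 7 mm from its start and square. The screen stands in the rack at crop (505,95), and the arm is clear. Handing in.

```bash
python3 -c "
from workcell import bot
print(bot.hand_in())"
```

```text
the job is handed in; nothing more can be done
None
```

The job is done and handed in at about 16.5 s of robot time. `hand_in` reports no verdict, so the results below are my own checks.

I slid the soap dish about 93 mm left along the worktop and drew the large green screen from the store's right bay. I then stood it in the rack slot at y = +12 mm, pushed the dish back and raised the arm clear.

| Item | Last check |
|---|---|
| Green screen | Centre (0.529, -0.303), about 3 mm from the slot middle I measured from the pins. Top at 87 mm, so it is down on the rails, and it lies along the slot. |
| Soap dish | Flat and square, about 5–8 mm from its start by the three cameras. |
| Other objects | None looked disturbed in the pictures. I did not measure them again. |

- **Slot estimates disagreed:** the network, the wrist camera and the fixed cameras differed by 2–4 mm on the slot's position. From pins and screen seen in the same camera I moved 2 mm right, and the screen went in with no noticeable contact force.
- **Rail contact:** the force reading barely changed when the screen touched down. I judged contact from the arm stopping and the final height.

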